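# Refit a humidity controller's cover and start its self-tapping thumbscrew

### The job

Put the loose white-painted steel cover plate back on the open white controller box: lower it level over the four standoff posts until it lies on all their shoulders, then press down firmly on its black thumbscrew while turning it clockwise so that it cuts its thread in the boss below, until the knob is right down on the plate's collar. Let go, and leave the jars, lid, dish and spray bottle where they stand.

Things in the scene. Friction and masses are not known exactly. Their poses are not given: they have to be found in the camera images.
- housing: open white plastic controller box, fixed, 170 (its x) x 120 (its y) x 38 mm high, left or right, turned up to 35 degrees; origin at the centre of its underside, z up. Standoff posts at x = +-65, y = +-40 mm: 16 mm thick up to a shoulder 46 mm above the bench, then an 8 mm pin 12 mm long, tapering to 4 mm over its last 4 mm. In the middle a boss with the screw's pilot hole
- seat (a point): middle of the box on the level of the four shoulders (46 mm above the bench), axes as the box: the plate's origin belongs here
- plate: loose white-painted steel cover plate, 150 (x) x 100 (y) x 4 mm, 340 to 530 g, flat on the bench; origin at the centre of its underside, z up. Four 12 mm holes at x = +-65, y = +-40 mm; fits either way round. A collar 18 mm across in its middle rises to 16 mm above the underside and carries the captive thumbscrew. It can be carried by the screw's knob, which turns on it with 0.06 N m of friction
- knob_top (a point): centre of the top of the thumbscrew's round ribbed black knob (30 mm across, 28 mm high), on the screw's axis: 51.3 mm above the plate's underside when raised, as at the start, about 44.3 mm when home. The knob slides 7.3 mm down against 2 N of friction and stays where it is left. With the plate seated it goes down 2 mm until the screw's point meets the boss
- boss (a point): the mouth of the boss, 45 mm above the bench. From there the screw goes in 5 mm in half a turn (1.6 mm per rad, coarse thread), clockwise from above, cutting against 0.05 N m, only while pressed down with about 10 N or more (12 to 20 N is good): pressed less it just spins, pressed without turning it stays. Several grips are fine. Home, it stops, and slips unharmed if turned on
- jar_b: glass jar with metal lid, 84 mm across, 144 mm high, origin under its centre
- jar_c: smaller glass jar with metal lid, 72 mm across, 114 mm high, origin under its centre
- spray: white spray bottle, 76 mm across, 196 mm high, origin under its centre
- dish: shallow clear dish, 80 mm across, 16 mm high, lying between the box and the plate, origin under its centre
- jar_lid: loose metal jar lid, 68 mm across, 14 mm high, nearer the robot than the dish, origin under its centre

How it is judged:
On the way:
1. the plate lies on all four shoulders, its screw not yet driven (horizontal distance between plate and seat below 0.005 m and z of plate in the frame of seat between -0.002 and 0.002 m and angle between plate's own z axis and vertical below 0.03 rad and angle between the x axis of plate and the x axis of housing, either way round below 0.1 rad and not (z of knob_top in the frame of plate below 0.046 m)), for 0.2 s.
At the end, for the whole second after the job is handed in: The plate lies on the four shoulders (origin within 5 mm of the seat sideways, 2 mm in height, tilted less than 0.03 rad, either way round within 0.1 rad), the top of the knob is less than 46 mm above the plate's underside (within about 2 mm of home), and all is at rest (horizontal distance between plate and seat below 0.005 m and z of plate in the frame of seat between -0.002 and 0.002 m and angle between plate's own z axis and vertical below 0.03 rad and angle between the x axis of plate and the x axis of housing, either way round below 0.1 rad and z of knob_top in the frame of plate below 0.046 m and linear speed of plate below 0.02 m/s); the robot touches nothing.
It fails at once if a jar, the lid, the dish or the spray bottle is moved by more than 30 mm or tipped (distance of any of jar_b, jar_c, spray, dish, jar_lid from where it was at the start of the episode above 0.03 m or angle between any of jar_b, jar_c, spray, dish, jar_lid's own z axis and vertical above 0.4 rad).
It also fails if it takes over 72 s, if anything falls off the work surface, if the arm or the gripper's body presses on something with over 40 N, if the wrist force passes 120 N, or if a joint passes its speed limit or range.

### The arm

A 6-joint arm with a two-finger parallel gripper is mounted at the origin on the work surface. World frame = base frame: x ahead of the robot, y to its left, z up, the work surface at z = 0. Lengths are in m, angles in rad, forces in N, time in s.
With the tool pointing down it reaches from about 0.35 to 1 m from the base axis. Payload 7.1 kg.
Tool frame: the origin (TCP) lies at the very end of the fingers, on their centre line; the grasp point (between the pads) lies 19 mm behind it (r.grip_depth is the distance from the TCP to the grasp point, in m); z points along the fingers, y is the line along which they close (so a half turn about z gives the same grasp; the last joint's range is limited). The gripper opens to 85 mm and grips with 20 to 120 N. Pads are 22 mm wide; open, the fingers measure 114 mm over their backs; the gripper's body (76 mm by 85 mm) begins 54 mm behind the grasp point. The pads swing forward as they close: fully open they stand 13 mm farther back than shut.
Start: joints at [1.213, 0.423, 1.63, -0, 1.089, -0.019], TCP at [0.208, 0.589, 0.231] pointing down, gripper open.
Joint ranges: [-3, 3], [-0.9, 2.11], [0.09, 2.58], [-1.31, 4.45], [0.11, 2.69], [-2.54, 2.54]. Speed limits (rad/s): [2.39, 2.39, 3.01, 3.14, 3.14, 3.14].

### API

Orientations are given as a unit quaternion [w, x, y, z].
In Python, from workcell import r, optics gives the robot as it stands.
- The arm moves only by the shell command python3 -m creep 'ROWS' [OPENING] [FORCE]. ROWS is JSON, a list of rows, each a list of 4 numbers: the shift along the tool's x, y, z in units of 0.1 m (1.0 is 0.1 m), then the turn about the tool's z in units of 30 degrees (1.0 is 30 degrees). A call has 1 to 8 rows; each row is the pose to reach, as a shift and turn from the pose commanded when the call began, along the tool's axes at that moment; what a row does not reach only later rows make up. A row lasts 1/10 s, in which the tool goes at most 50 mm and 8.59 degrees, less where a joint would pass 70% of its speed; a pose out of reach is approached as far as the arm can. A call with a number of a shift or a turn outside -1 to 1 is refused whole. A call with a gripper value outside its range is refused whole. OPENING is the closure, from -1 (fully open) to 1 (shut), set as the call begins (- or left out, the last holds). The fingers move at their own pace and stop on an object; FORCE is the grip in N (left out, the last holds). Time passes only in rows, so rows that repeat a pose let the fingers close. It gives the time, the measured TCP pose, the force, the opening and the grip force at its end, in the units of the state.
- r.observe(): the state, without advancing time (a new reading comes with each control period).
- optics.snapshot(name): name is "scene" or "side" or "wrist"; returns a dict with "color" (400x640x3 uint8, red, green, blue), "intrinsics" (3x3 intrinsics, pixels), "eye" and "rotation" of the camera in the world. Camera axes: x right, y up, looking along -z (the intrinsics and any distortion apply to the point x, -y, -z); pixel columns grow to the right and rows downward; lengths in m; the calibration is good to about 2 mm. A picture is of the moment at which its call begins. There is no depth.
- r.job_done(): hands the job in; it is judged then, once.
The state is a dict: "t": time; "qpos": joint angles; "qvel": joint speeds; "joint_efforts": joint torques, N m; "eef_pos": TCP position; "orientation": TCP orientation; "force": force on the tool from outside, world axes, zero at the start; "moment": the same for the moment, N m; "grip_width": finger opening in m; "gripper_force": force on a finger pad.
Only numpy, scipy, OpenCV 4.12 (cv2) and the standard library are available. Lean on these libraries where they do the work, as an engineer would, in place of code of your own. Each camera call takes 0.05 s, during which the arm holds its last target. There are 200 camera calls.

## Working session

There is one attempt and no reset: what is moved stays moved. The work goes in short steps, Python scripts to look and compute and a shell command to move; the robot and the scene stay as the last step left them, time stands still between calls to the robot, and variables do not carry over. Pictures are saved under pics/ and viewed, at most 10 in all, crops included, and the job is handed in when it is done.

```bash
mkdir -p pics; cat > h.py <<'E'
import numpy as np, cv2
from scipy.spatial.transform import Rotation as R
from workcell import r, optics
def snap(n,f=None):
    s=optics.snapshot(n)
    if f: cv2.imwrite('pics/'+f,s['color'][:,:,::-1])
    return s
def ray(s,u,v):
    K=np.array(s['intrinsics']); d=np.linalg.inv(K)@[u,v,1]
    return np.array(s['eye']),np.array(s['rotation'])@[d[0],-d[1],-d[2]]
def onplane(s,u,v,z):
    e,d=ray(s,u,v); return e+d*(z-e[2])/d[2]
def proj(s,p):
    c=np.array(s['rotation']).T@(np.array(p)-np.array(s['eye'])); q=np.array(s['intrinsics'])@[c[0],-c[1],-c[2]]; return q[:2]/q[2]
def tool(p):  # world target -> shift in tool axes (0.1 m units)
    o=r.observe(); q=o['orientation']; M=R.from_quat([q[1],q[2],q[3],q[0]])
    return M.inv().apply(np.array(p)-np.array(o['eef_pos']))*10, M
E
python3 - <<'E'
from h import *
a=snap('scene');b=snap('side');w=snap('wrist')
im=np.vstack([a['color'],b['color']]);
cv2.imwrite('pics/a.png',a['color'][:,:,::-1]);cv2.imwrite('pics/b.png',b['color'][:,:,::-1]);cv2.imwrite('pics/w.png',w['color'][:,:,::-1])
o=r.observe();print({k:np.round(v,3) for k,v in o.items()})
for s in(a,b,w):print(np.round(s['eye'],3),np.round(s['rotation'],2).tolist(),s['intrinsics'],s.keys())
E
```

```text
{'t': np.float64(0.15), 'qpos': array([ 1.213,  0.424,  1.631,  0.   ,  1.089, -0.019]), 'qvel': array([ 0.001, -0.002, -0.002, -0.002,  0.001,  0.   ]), 'joint_efforts': array([-0.0000e+00, -5.5776e+01, -2.8202e+01, -0.0000e+00,  5.0000e-03,
       -0.0000e+00]), 'eef_pos': array([0.208, 0.589, 0.231]), 'orientation': array([-0.   ,  0.169,  0.986, -0.001]), 'force': array([-0.22 , -0.674,  0.882]), 'moment': array([ 0.02 , -0.027,  0.025]), 'gripper_force': np.float64(0.0), 'grip_width': np.float64(0.086)}
[ 0.915 -0.794  0.951] [0.9, 0.36, 0.1, 0.22] [[385.48577102   0.         319.24038217]
 [  0.         385.48577102 198.00756214]
 [  0.           0.           1.        ]] dict_keys(['color', 'intrinsics', 'eye', 'rotation'])
[ 0.026 -0.599  0.95 ] [0.89, 0.32, -0.12, -0.3] [[397.47923103   0.         312.92646952]
 [  0.         397.47923103 197.10956655]
 [  0.           0.           1.        ]] dict_keys(['color', 'intrinsics', 'eye', 'rotation'])
[0.137 0.614 0.374] [0.81, -0.12, -0.08, 0.57] [[289.64201483   0.         318.58657262]
 [  0.         289.64201483 205.58950998]
 [  0.           0.           1.        ]] dict_keys(['color', 'intrinsics', 'eye', 'rotation'])
```

View pics/a.png

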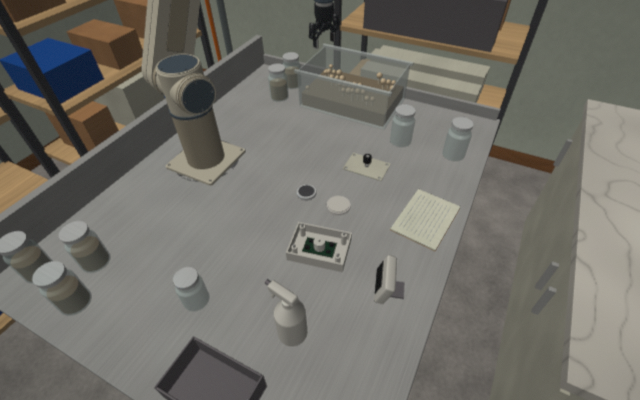

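View pics/b.png

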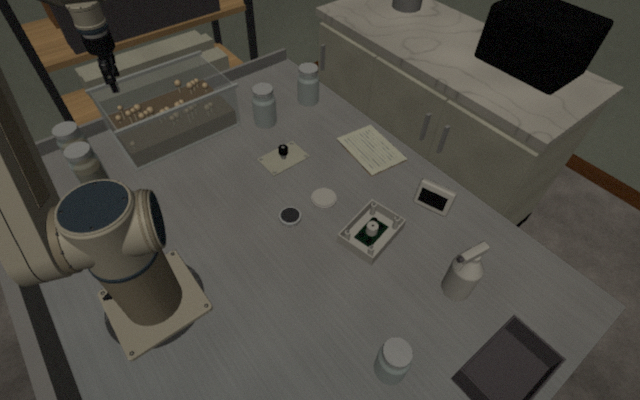

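The scene view shows the plate with its knob at about (367,158) and the box at about (320,246). In the side view they are at (283,150) and (372,232). "rotation" is a quaternion, so I fix the helper and triangulate.

```bash
sed -i "s/np.array(s\['rotation'\])/rot(s)/g" h.py; cat >> h.py <<'E'
def rot(s):
    q=s['rotation']; return R.from_quat([q[1],q[2],q[3],q[0]]).as_matrix()
def tri(s1,p1,s2,p2):
    A=[];b=[]
    for s,p in((s1,p1),(s2,p2)):
        e,d=ray(s,*p);d=d/np.linalg.norm(d);P=np.eye(3)-np.outer(d,d);A.append(P);b.append(P@e)
    return np.linalg.lstsq(np.vstack(A),np.hstack(b),rcond=None)[0]
E
python3 - <<'E'
from h import *
a=snap('scene');b=snap('side')
def knob(s,box):
    u0,v0,u1,v1=box;g=s['color'][v0:v1,u0:u1].max(2);m=(g<50).astype(np.uint8)
    n,l,st,c=cv2.connectedComponentsWithStats(m);i=1+st[1:,4].argmax();return c[i]+[u0,v0],st[i]
ka,sa=knob(a,(350,140,385,180));kb,sb=knob(b,(265,135,300,170))
print('knob centre',ka,sa,kb,sb,tri(a,ka,b,kb).round(4))
print('wrist',snap('wrist','w.png')['eye'])
# box post tips by eye
for n,pa,pb in(('boss',(320,241),(372,225)),):print(n,tri(a,pa,b,pb).round(4))
for n,s,ps in(('scene',a,[(297,226),(352,235),(346,267),(288,258)]),('side',b,[(375,203),(405,216),(372,260),(339,234)])):
    print(n,'box rim',[onplane(s,*p,.038)[:2].round(3).tolist() for p in ps])
for n,s,ps in(('scene',a,[(352,155),(390,165),(381,179),(344,168)]),('side',b,[(296,143),(308,155),(271,172),(259,155)])):
    print(n,'plate',[onplane(s,*p,.004)[:2].round(3).tolist() for p in ps])
for n,p,q,z in(('dish',(339,205),(323,198),.016),('lid',(306,192),(290,216),.014),('jarb?',(402,110),(264,91),.144),('jarc?',(460,126),(308,70),.114)):
    print(n,onplane(a,*p,z).round(3),onplane(b,*q,z).round(3),tri(a,p,b,q).round(3))
from PIL import Image
E
python3 -c "
import cv2
a=cv2.imread('pics/a.png');b=cv2.imread('pics/b.png')
import numpy as np
c=lambda i,x,y:cv2.resize(i[y:y+75,x:x+100],(400,300),interpolation=cv2.INTER_CUBIC)
cv2.imwrite('pics/c.png',np.vstack([np.hstack([c(a,320,130),c(a,270,208)]),np.hstack([c(b,235,120),c(b,322,195)])]))"
```

```text
knob centre [366.82608696 159.45652174] [14 15  7  9 46] [282.92405063 150.2278481 ] [14 10  9 11 79] [0.5626 0.2296 0.0337]
wrist [0.13682137 0.61421692 0.37424515]
boss [ 0.5824 -0.1811  0.0397]
scene box rim [[0.492, -0.162], [0.657, -0.118], [0.688, -0.23], [0.528, -0.276]]
side box rim [[0.647, -0.125], [0.683, -0.214], [0.504, -0.263], [0.489, -0.146]]
scene plate [[0.491, 0.259], [0.64, 0.268], [0.637, 0.183], [0.495, 0.179]]
side plate [[0.639, 0.262], [0.636, 0.188], [0.489, 0.197], [0.502, 0.289]]
dish [ 0.562 -0.007  0.016] [ 0.549 -0.002  0.016] [0.556 0.007 0.001]
lid [ 0.434 -0.     0.014] [0.428 0.004 0.014] [0.43  0.008 0.007]
jarb? [0.614 0.419 0.144] [0.618 0.414 0.144] [0.616 0.411 0.148]
jarc? [0.825 0.457 0.114] [0.848 0.465 0.114] [0.827 0.436 0.133]
```

View pics/c.png

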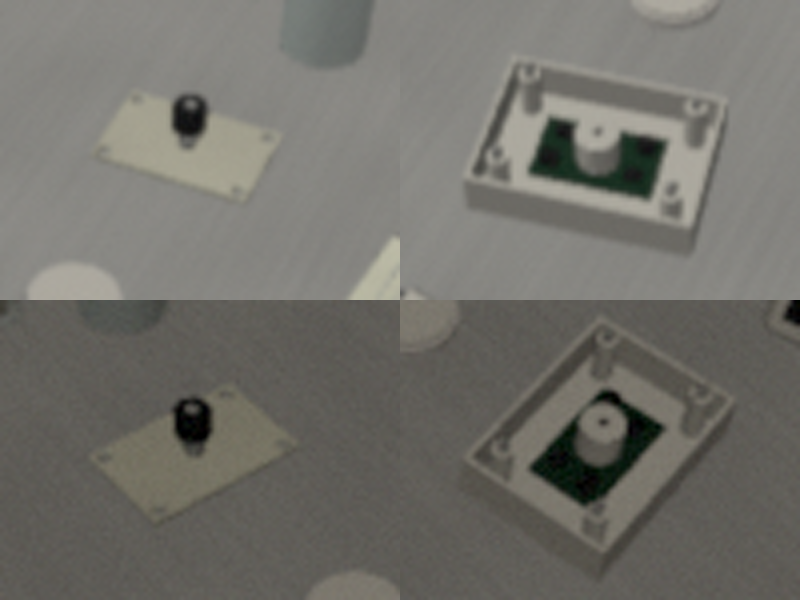

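The crops show the plate's corners, nearly parallel to world x, and the box turned about 15°. The knob is at about (0.563, 0.230) and the box centre at about (0.585, -0.193). Moving above the knob now.

```bash
for i in 1 2 3 4; do python3 -m creep '[[-0.45,-0.22,0,0],[-0.91,-0.44,0,0],[-0.91,-0.44,0,0]]' -1 >/dev/null; done
python3 -m creep '[[-0.45,-0.22,0.2,-0.2],[-0.91,-0.44,0.5,-0.4],[-0.91,-0.44,0.7,-0.65],[-0.91,-0.44,0.7,-0.65],[-0.91,-0.44,0.7,-0.65],[-0.91,-0.44,0.7,-0.65]]' -1
python3 - <<'E'
from h import *
a=snap('scene');b=snap('side')
print(r.observe()['qpos'].round(3))
for n,s,c in(('box a',a,[(298.8,222),(352,232),(343.5,266),(286,253)]),):
    print(n,[onplane(s,*p,.038)[:2].round(3).tolist() for p in c])
print('box b',[onplane(b,322+x/4,195+y/4,.038)[:2].round(3).tolist() for x,y in[(200,17),(335,98),(200,255),(65,160)]])
print('plate a',[onplane(a,320+x/4,130+y/4,.004)[:2].round(3).tolist() for x,y in[(135,92),(282,132),(245,202),(95,155)]])
print('plate b',[onplane(b,235+x/4,120+y/4,.004)[:2].round(3).tolist() for x,y in[(235,85),(298,142),(155,222),(90,158)]])
print('spray',onplane(a,288,320,.1),tri(a,(281,291),b,(476,252)))
w=snap('wrist','w1.png')
E
```

```text
t: 2.1
eef_pos: [0.5635, 0.2325, 0.1626]
orientation: [0.001, -0.0, 1.0, 0.0]
force: [0.6, -0.4, 0.6]
grip_width: 0.0854
gripper_force: 0.0
[ 0.371  0.483  1.714  0.     0.942 -1.201]
box a [[0.489, -0.145], [0.653, -0.108], [0.681, -0.23], [0.514, -0.264]]
box b [[0.65, -0.109], [0.675, -0.224], [0.507, -0.261], [0.485, -0.147]]
plate a [[0.492, 0.273], [0.638, 0.28], [0.641, 0.177], [0.496, 0.175]]
plate b [[0.638, 0.274], [0.638, 0.183], [0.488, 0.179], [0.486, 0.274]]
spray [ 0.64350561 -0.46283845  0.1       ] [ 0.62437128 -0.44756084  0.19259441]
```

View pics/w1.png

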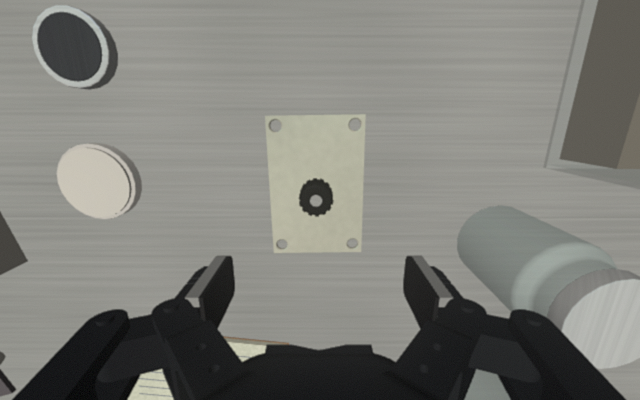

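The wrist view shows the plate upright and aligned: knob top at (316,196), holes at about (275,125), (355,124), (281,244), (352,243). The jar stands clear to the right.

```bash
python3 - <<'E'
from h import *
w=snap('wrist')
H=np.array([onplane(w,*p,.002)[:2] for p in[(275,125),(355,124),(281,244),(352,243)]])
k=onplane(w,316,200,.0513)
g=w['color'][170:225,290:345].max(2);m=(g<90).astype(np.uint8);c=cv2.findContours(m,0,2)[0];(u,v),rad=cv2.minEnclosingCircle(max(c,key=cv2.contourArea))
print(u+290,v+170,rad,'knobtop@',onplane(w,316,200,.0513).round(4),'ring@.045',onplane(w,u+290,v+170,.045).round(4))
print(H.round(4).tolist(),H.mean(0),'yaw',np.degrees([np.arctan2(*(H[2]-H[0])[::-1]),np.arctan2(*(H[3]-H[1])[::-1]),np.arctan2(*(H[0]-H[1]))]))
print(r.observe()['eef_pos'].round(4))
E
```

```text
315.97192764282227 196.84446144104004 18.539417266845703 knobtop@ [0.561  0.2303 0.0513] ring@.045 [0.5597 0.2303 0.045 ]
[[0.4963, 0.1886], [0.4951, 0.2694], [0.6274, 0.19], [0.626, 0.2711]] [0.5611938  0.22978205] yaw [  0.62049206   0.75113516 179.16800092]
[0.5637 0.2318 0.1626]
```

```bash
python3 -m creep '[[0.02,-0.02,0.4,0],[0.02,-0.02,0.8,0],[0.02,-0.02,0.8,0]]' -1 |tail -5
python3 -m creep '[[0,0,0.25,0],[0,0,0.5,0],[0,0,0.58,0],[0,0,0.58,0],[0,0,0.58,0]]' -1 
python3 -m creep '[[0,0,0,0],[0,0,0,0],[0,0,0,0],[0,0,0,0],[0,0,0,0],[0,0,0,0],[0,0,0,0],[0,0,0,0]]' 1 60
python3 -m creep '[[0,0,0,0],[0,0,-0.05,0],[0,0,-0.1,0],[0,0,-0.2,0],[0,0,-0.4,0],[0,0,-0.6,0],[0,0,-0.6,0],[0,0,-0.6,0]]' 1 60
```

```text
eef_pos: [0.5581, 0.2278, 0.0773]
orientation: [-0.004, -0.001, 1.0, -0.001]
force: [-0.4, 0.1, -0.7]
grip_width: 0.0856
gripper_force: 0.0
t: 3.1
eef_pos: [0.5627, 0.2293, 0.025]
orientation: [0.001, -0.001, 1.0, 0.0]
force: [-0.5, 0.2, 0.6]
grip_width: 0.0857
gripper_force: 0.0
t: 3.9
eef_pos: [0.5619, 0.2288, 0.0234]
orientation: [0.0, -0.001, 1.0, 0.0]
force: [0.8, 0.6, 1.9]
grip_width: 0.0284
gripper_force: 58.9
t: 4.7
eef_pos: [0.5617, 0.2287, 0.0836]
orientation: [0.0, -0.001, 1.0, 0.0]
force: [0.4, 0.2, -6.1]
grip_width: 0.0285
gripper_force: 60.7
```

```bash
python3 -m creep '[[0,-0.2,-0.3,0],[0,-0.5,-0.6,0],[0,-0.8,-0.9,0],[0,-0.8,-0.9,0]]'|tail -5
for i in 1 2; do python3 -m creep '[[-0.02,-0.4,0,0],[-0.04,-0.8,0,0],[-0.04,-0.8,0,0]]' >/dev/null;done
python3 -m creep '[[0,0,0,0],[0,0,0,0],[0,0,0,0],[0,0,0,0]]'
python3 - <<'E'
from h import *
w=snap('wrist','w2.png')
E
```

```text
eef_pos: [0.5633, 0.1462, 0.176]
orientation: [0.002, 0.0, 1.0, -0.0]
force: [0.5, 1.7, -5.4]
grip_width: 0.0284
gripper_force: 61.7
t: 6.1
eef_pos: [0.5699, -0.0102, 0.1731]
orientation: [-0.0, -0.001, 1.0, 0.0]
force: [0.3, -0.3, -5.9]
grip_width: 0.0281
gripper_force: 63.2
```

View pics/w2.png

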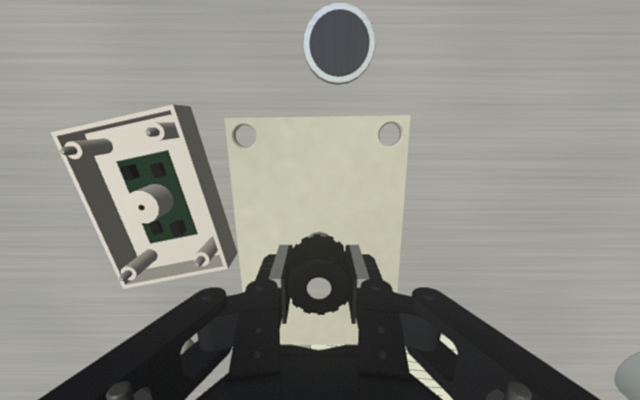

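The wrist view shows the box at the left with pin tips at about (70,151), (150,132), (127,274), (203,260) and the boss hole at (142,208). Plate holes are visible at (245,135) and (390,134). I'll zoom once for accuracy.

```bash
python3 - <<'E'
import cv2
i=cv2.imread('pics/w2.png')[95:295,45:245]
cv2.imwrite('pics/w2c.png',cv2.resize(i,(600,600),interpolation=cv2.INTER_CUBIC))
E
```

```text
(no output)
```

View pics/w2c.png

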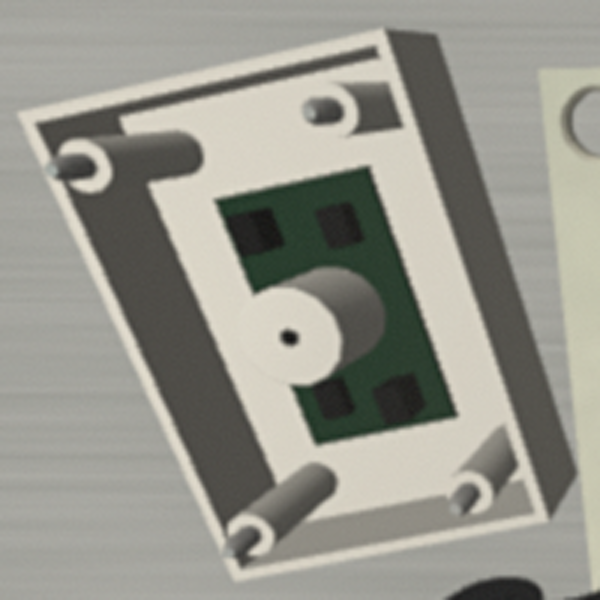

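The crop shows the pin tips, shoulder rings and boss hole clearly; full-frame pixels go into the script.

```bash
python3 - <<'E'
from h import *
w=snap('wrist')
def P(l,z): return np.array([onplane(w,45+x/3,95+y/3,z)[:2] for x,y in l])
T=P([(53,170),(310,110),(230,550),(458,507)],.058)
S=P([(84,165),(335,110),(250,535),(474,494)],.046)
C=P([(22,117),(387,30),(240,580),(550,520)],.038)
def yaw(A): return np.degrees([np.arctan2(*(A[2]-A[0])[::-1]),np.arctan2(*(A[3]-A[1])[::-1]),np.arctan2(*(A[0]-A[1]))])%180
for A in(T,S,C): print(A.round(4).tolist(),A.mean(0).round(4),yaw(A).round(2),np.linalg.norm(A[2]-A[0]),np.linalg.norm(A[1]-A[0]))
print('boss',P([(289,338)],.045))
o=r.observe();zt=o['eef_pos'][2]
h=np.array([onplane(w,u,v,zt-.0234+.003)[:2] for u,v in[(245,135),(389.5,133.5)]]);print('plate holes',h,np.degrees(np.arctan2(*(h[0]-h[1])))%180, h.mean(0))
k=onplane(w,318.5,288,zt+.0279);print('knob',k,o['eef_pos'],o['qpos'].round(3))
E
```

```text
[[0.5245, -0.2357], [0.5071, -0.1573], [0.6508, -0.2082], [0.6345, -0.1297]] [ 0.5792 -0.1827] [ 12.28  12.25 167.5 ] 0.1292828934553055 0.08028915548371209
[[0.5243, -0.2363], [0.5076, -0.1566], [0.6521, -0.2092], [0.6359, -0.1291]] [ 0.58   -0.1828] [ 11.94  12.1  168.19] 0.13060463902322023 0.0813891439733353
[[0.5104, -0.2587], [0.4844, -0.1414], [0.6753, -0.2223], [0.6503, -0.1065]] [ 0.5801 -0.1822] [ 12.45  11.88 167.49] 0.1688043141467163 0.12005554458588806
boss [[ 0.58007834 -0.18366199]]
plate holes [[ 0.50424786 -0.0505535 ]
 [ 0.50317952  0.02882559]] 179.2289194434566 [ 0.50371369 -0.01086396]
knob [ 0.56923535 -0.0099732   0.20118338] [ 0.57004707 -0.01049923  0.17328338] [-0.039  0.418  1.796  0.     0.928 -1.613]
```

```bash
python3 -m creep '[[-0.03,-0.3,0,0],[-0.05,-0.6,0,0],[-0.05,-0.87,0,0],[-0.05,-0.87,0,0]]' >/dev/null
python3 -m creep '[[-0.03,-0.3,0.1,-0.1],[-0.05,-0.6,0.3,-0.2],[-0.06,-0.86,0.5,-0.3],[-0.06,-0.86,0.6,-0.38],[-0.06,-0.86,0.6,-0.38],[-0.06,-0.86,0.6,-0.38],[-0.06,-0.86,0.6,-0.38],[-0.06,-0.86,0.6,-0.38]]'
python3 - <<'E'
from h import *
w=snap('wrist','w3.png');a=snap('scene');b=snap('side')
c=lambda s,x,y:cv2.resize(s['color'][y:y+75,x:x+100,::-1],(400,300),interpolation=cv2.INTER_CUBIC)
cv2.imwrite('pics/w3.png',np.vstack([np.hstack([c(a,270,200),c(b,322,185)]),cv2.resize(w['color'][40:340,:, ::-1],(800,375))[:300]]))
o=r.observe();print(o['eef_pos'],o['qpos'].round(3),tool([.581,-.1835,o['eef_pos'][2]])[0],tool([0,0,0])[1].as_euler('zyx',True))
E
```

```text
t: 7.4
eef_pos: [0.582, -0.1837, 0.1143]
orientation: [0.001, -0.1, 0.995, -0.0]
force: [-0.3, 0.1, -5.1]
grip_width: 0.0283
gripper_force: 63.3
[ 0.58171638 -0.18393031  0.11395389] [-0.326  0.552  1.736 -0.     0.853 -2.097] [ 6.16099247e-03  5.64605895e-03 -8.12243763e-06] [1.68489393e+02 5.35714091e-02 1.79981035e+02]
```

View pics/w3.png

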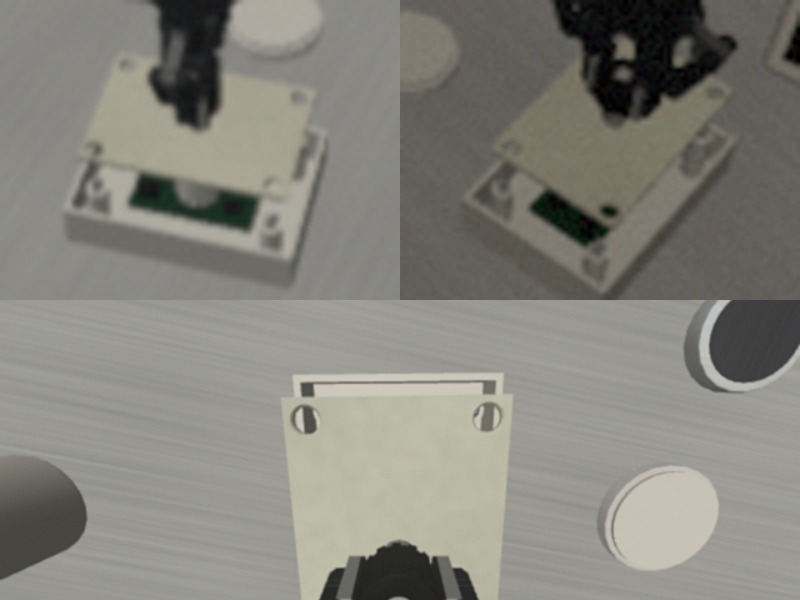

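The plate is level and centred over the box (box edges 293–503 and plate edges 282–512 in the wrist view). Lowering it onto the shoulders.

```bash
python3 -m creep '[[0.01,0.01,0.08,0],[0.01,0.01,0.16,0],[0.01,0.01,0.24,0],[0.01,0.01,0.29,0],[0.01,0.01,0.33,0],[0.01,0.01,0.33,0],[0.01,0.01,0.33,0]]'
python3 -m creep '[[0,0,0.02,0],[0,0,0.04,0],[0,0,0.06,0],[0,0,0.08,0],[0,0,0.1,0],[0,0,0.12,0],[0,0,0.13,0],[0,0,0.13,0]]'
```

```text
t: 8.25
eef_pos: [0.5803, -0.1835, 0.0803]
orientation: [-0.0, -0.1, 0.995, 0.0]
force: [0.1, -0.2, -5.3]
grip_width: 0.0284
gripper_force: 63.4
t: 9.05
eef_pos: [0.5802, -0.1834, 0.0677]
orientation: [0.0, -0.1, 0.995, -0.0]
force: [-2.8, 1.1, 3.2]
grip_width: 0.0282
gripper_force: 64.1
```

```bash
python3 - <<'E'
from h import *
w=snap('wrist');a=snap('scene');b=snap('side')
c=lambda s,x,y:cv2.resize(s['color'][y:y+75,x:x+100,::-1],(400,300),interpolation=cv2.INTER_CUBIC)
cv2.imwrite('pics/w4.png',np.vstack([np.hstack([c(a,270,200),c(b,322,185)]),cv2.resize(w['color'][40:340,:, ::-1],(800,375))[:300]]))
print(r.observe()['eef_pos'],r.observe()['force'])
E
```

```text
[ 0.58026847 -0.18346298  0.0677516 ] [-3.34781298  1.57603204  4.76184952]
```

View pics/w4.png

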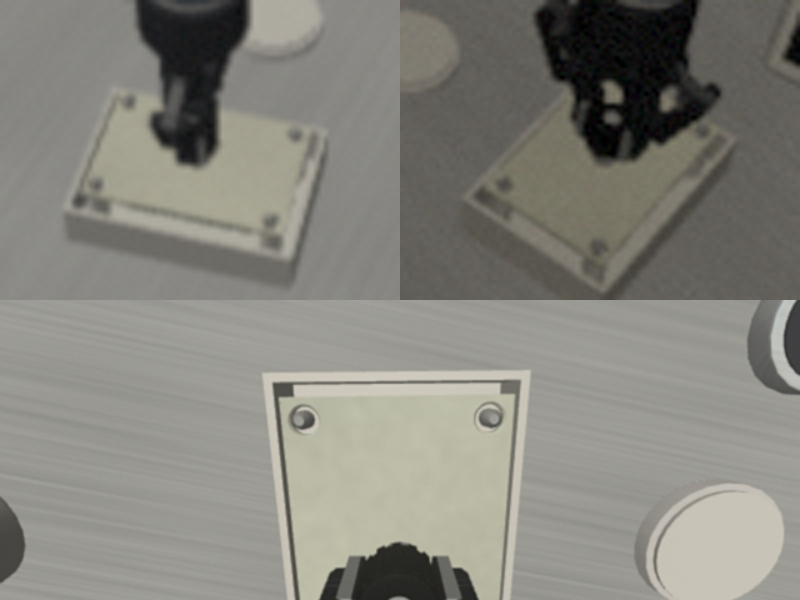

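All four pins show through the holes and the plate sits down on the shoulders. Now I press gently until the force rises.

```bash
python3 -m creep '[[0.005,0.005,0.01,0],[0.005,0.005,0.015,0],[0.005,0.005,0.015,0],[0.005,0.005,0.015,0]]'
python3 -m creep '[[0,0,0.005,0],[0,0,0.01,0],[0,0,0.01,0],[0,0,0.01,0]]'
```

```text
t: 9.6
eef_pos: [0.5803, -0.1835, 0.0672]
orientation: [0.001, -0.1, 0.995, -0.0]
force: [-4.3, 0.8, 11.6]
grip_width: 0.0282
gripper_force: 65.0
t: 10.0
eef_pos: [0.5804, -0.1835, 0.0669]
orientation: [0.001, -0.1, 0.995, -0.0]
force: [-6.9, 1.5, 17.9]
grip_width: 0.0279
gripper_force: 65.6
```

```bash
python3 -m creep '[[0,0,0.001,0.2],[0,0,0.003,0.4],[0,0,0.005,0.6],[0,0,0.006,0.8],[0,0,0.008,1],[0,0,0.008,1]]'
python3 -m creep '[[0,0,0.001,0.2],[0,0,0.003,0.4],[0,0,0.005,0.6],[0,0,0.006,0.8],[0,0,0.008,1],[0,0,0.008,1]]'
```

```text
t: 10.6
eef_pos: [0.5806, -0.1835, 0.0662]
orientation: [0.001, 0.162, 0.987, -0.0]
force: [-6.3, 1.5, 18.0]
grip_width: 0.0282
gripper_force: 65.8
t: 11.2
eef_pos: [0.5807, -0.1836, 0.0654]
orientation: [0.001, 0.412, 0.911, 0.0]
force: [-4.8, 1.0, 17.6]
grip_width: 0.028
gripper_force: 65.8
```

```bash
for i in 1 2 3; do python3 -m creep '[[0,0,0.001,0.2],[0,0,0.003,0.4],[0,0,0.005,0.6],[0,0,0.006,0.8],[0,0,0.008,1],[0,0,0.008,1]]' | grep -E 'eef|force: \['; done; python3 -c "
from h import *
print(r.observe()['qpos'].round(3))"
```

```text
eef_pos: [0.5808, -0.1837, 0.0646]
force: [-4.4, -0.1, 17.2]
eef_pos: [0.5816, -0.1838, 0.0639]
force: [-1.4, 0.4, 15.3]
eef_pos: [0.582, -0.1841, 0.0632]
force: [-1.6, -1.7, 14.4]
[-0.326  0.626  1.754 -0.     0.756  0.524]
```

```bash
for i in 1 2 3; do python3 -m creep '[[0,0,0.003,0.2],[0,0,0.005,0.4],[0,0,0.007,0.6],[0,0,0.009,0.8],[0,0,0.01,1],[0,0,0.01,1]]' | grep -E 'eef|force: \['; done
```

```text
eef_pos: [0.5821, -0.1842, 0.0628]
force: [-4.3, -0.7, 20.3]
eef_pos: [0.5823, -0.1844, 0.0627]
force: [-6.4, -0.4, 28.7]
eef_pos: [0.5822, -0.1845, 0.0626]
force: [-10.2, 0.1, 36.4]
```

The height has flattened out while the force rises, so the screw is home. Unloading, releasing and withdrawing.

```bash
python3 -m creep '[[0,0,-0.02,0],[0,0,-0.04,0],[0,0,-0.045,0],[0,0,-0.045,0]]'
python3 -m creep '[[0,0,0,0],[0,0,0,0],[0,0,0,0],[0,0,0,0],[0,0,0,0],[0,0,0,0],[0,0,0,0],[0,0,0,0]]' -1
python3 -m creep '[[0,0,-0.1,0],[0,0,-0.3,0],[0,0,-0.6,0],[0,0,-0.9,0],[0,0,-0.9,0],[0,0,-0.9,0]]'
python3 -m creep '[[0.3,0,-0.1,0],[0.6,0,-0.2,0],[0.6,0,-0.2,0],[0.6,0,-0.2,0],[0.6,0,-0.2,0]]'
python3 - <<'E'
from h import *
w=snap('wrist');a=snap('scene');b=snap('side')
c=lambda s,x,y:cv2.resize(s['color'][y:y+75,x:x+100,::-1],(400,300),interpolation=cv2.INTER_CUBIC)
cv2.imwrite('pics/w5.png',np.vstack([np.hstack([c(a,270,200),c(b,322,185)]),cv2.resize(w['color'][:,:, ::-1],(480,300))if 0 else cv2.resize(w['color'][:300,:,::-1],(800,300))]))
E
```

```text
t: 15.2
eef_pos: [0.5813, -0.1838, 0.063]
orientation: [-0.0, 0.912, -0.411, 0.002]
force: [4.3, -4.1, 5.2]
grip_width: 0.0287
gripper_force: 64.4
t: 16.0
eef_pos: [0.5796, -0.1831, 0.0623]
orientation: [0.0, 0.912, -0.411, -0.0]
force: [-0.1, 0.0, -0.7]
grip_width: 0.0856
gripper_force: 0.0
t: 16.6
eef_pos: [0.5801, -0.1832, 0.1537]
orientation: [-0.0, 0.912, -0.411, 0.001]
force: [-0.2, 0.7, -1.7]
grip_width: 0.0853
gripper_force: 0.0
t: 17.1
eef_pos: [0.6179, -0.2271, 0.1708]
orientation: [0.0, 0.912, -0.411, -0.002]
force: [0.3, 0.6, 0.0]
grip_width: 0.0853
gripper_force: 0.0
```

View pics/w5.png

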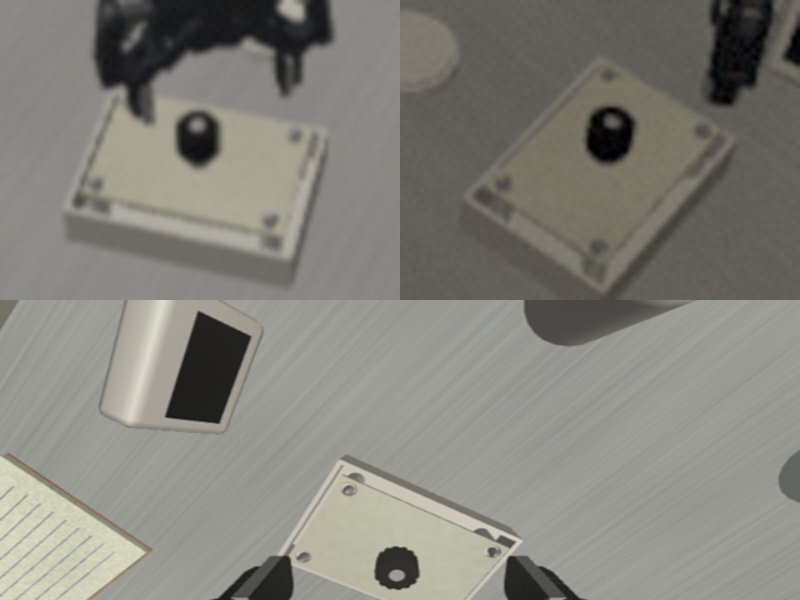

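The pins show through all four holes, the knob is low with no collar visible beneath it, and the gripper is clear. A quick height check comes before handing in.

```bash
python3 - <<'E'
from h import *
a=snap('scene');b=snap('side')
def knob(s,box):
    u0,v0,u1,v1=box;g=s['color'][v0:v1,u0:u1].max(2);m=(g<50).astype(np.uint8)
    n,l,st,c=cv2.connectedComponentsWithStats(m);i=1+st[1:,4].argmax();return c[i]+[u0,v0],st[i]
ka,sa=knob(a,(311,227,329,245));kb,sb=knob(b,(465-400+0+350-350+300,208,384,230)) if 0 else knob(b,(366,208,382,230))
print(ka,sa,kb,sb,tri(a,ka,b,kb), 'exp home',proj(a,[.5802,-.183,.076]),proj(b,[.5802,-.183,.076]),'raised',proj(a,[.5802,-.183,.083]),proj(b,[.5802,-.183,.083]))
E
```

```text
[319.04347826 235.23188406] [ 4  2  9 12 69] [373.90990991 218.44144144] [  3   4  11  14 111] [ 0.58210042 -0.18392593  0.07178427] exp home [318.99861863 233.20150498] [373.69446473 218.39776186] raised [318.95211469 231.67966458] [374.02584809 216.85521167]
```

Knob height measures 72 mm: home (76 mm expected, with the same 3 mm low bias seen earlier), well below the raised 83 mm.

```bash
python3 -c "
from h import *
print(r.job_done())"
```

```text
the job is handed in; nothing more can be done
None
```

The plate lies on all four shoulders, the thumbscrew is driven home, and the gripper has let go and withdrawn. The jars, lid, dish and spray bottle were never touched as far as I could see, and the job is handed in at about 17 s, though no verdict came back.

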